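# Catch and lower the lid of a praline case

### The arm

A 7-joint arm with a two-finger parallel gripper is mounted at the origin on the work surface. World frame = base frame: x ahead of the robot, y to its left, z up, the work surface at z = 0. Lengths are in m, angles in rad, forces in N, time in s.
With the tool pointing down it reaches from about 0.4 to 0.85 m from the base axis. Payload 10.4 kg.
Tool frame: the origin (TCP) lies between the finger pads; the fingertips stand ahead of it and the grasp point (between the pads) lies 6 mm ahead of it (finger_overhang is the z of the fingertips in the tool frame, in m); z points along the fingers, y is the direction in which the jaws open and shut (so a half turn about z gives the same grasp; the last joint's range is limited). The gripper opens to 85 mm and grips with 20 to 120 N. Pads are 22 mm wide; open, the fingers measure 114 mm over their backs; the gripper's body (76 mm by 85 mm) begins 54 mm behind the grasp point. The pads swing forward as they close: fully open they stand 13 mm farther back than shut.
Start: joints at [-0.023, 0.332, -0.065, 1.46, 0.022, 1.35, -0.088], TCP at [0.625, 0, 0.256] pointing down, gripper open.
Joint ranges: [-2.6, 2.6], [-0.5, 2.12], [-1.47, 1.34], [0.16, 2.42], [-1.27, 4.41], [0.06, 2.06], [-2.6, 2.6]. Speed limits (rad/s): [2.22, 2.22, 2.79, 2.79, 3.14, 3.14, 3.14].

### API

Orientations are given as a unit quaternion [x, y, z, w].
In Python, from workcell import * gives the robot as it stands.
- The arm moves only by the shell command python3 -m creep 'ROWS' [FORCE]. ROWS is JSON, a list of rows, each a list of 7 numbers: the turn, a rotation vector about the tool's x, y, z in rad, then the shift along the tool's x, y, z in mm, then the closure in counts, from 0 (fully open) to 255 (shut). In form: [[wx, wy, wz, dx, dy, dz, claw], ...]. A call has 1 to 8 rows; each row shifts and turns the commanded pose from where the row before left it, along the tool's axes as they then stand; what a row does not reach is not made up. A row lasts 1/10 s, in which the tool goes at most 50 mm and 8.59 degrees, less where a joint would pass 70% of its speed; a pose out of reach is approached as far as the arm can. A call is refused whole if a number of a shift passes 50 or a number of a turn 0.15, either way. A call with a gripper value outside its range is refused whole. The fingers move at their own pace and stop on an object; FORCE is the grip in N (left out, the last holds). Time passes only in rows, so rows that do not move let the fingers close. It gives the time, the measured TCP pose, the force and the opening at its end, in the units of the state.
- get_obs(): the state, without advancing time (a new reading comes with each control period).
- camera(name): name is "scene" or "side" or "wrist"; returns (picture, depth): 480x640x3 uint8, blue, green, red; 480x640 float32, m along the optical axis (not along the pixel's ray), 0 where there is no reading.
- camera_model(name): a dict with "camera_matrix" (3x3 intrinsics, pixels), "R" (3x3) and "t" (3): a world point X has camera coordinates R X + t; the wrist camera has in their place "mount" (4x4, takes a point from camera to tool coordinates, whose origin is the TCP and whose axes are the flange's). Camera axes: x right, y down, z forward; pixel columns grow to the right and rows downward; lengths in m; the calibration is good to about 2 mm. The wrist camera is an equidistant fisheye: a pixel r from the principal point sees the ray r / f radians off the axis. A picture is of the moment at which its call begins: read the wrist's pose just before it. camera_model takes no time and is no camera call.
- hand_in(): hands the job in, once; it reports no verdict.
The state is a dict: "clock": time; "joint_pos": joint angles; "joint_velocities": joint speeds; "tau": joint torques, N m; "position": TCP position; "ee_rot": TCP orientation; "ft_force": force on the tool from outside, world axes, zero at the start; "torque": the same for the moment, N m; "grip_width": opening from 0.0 (shut) to 1.0 (fully open).
Only numpy, scipy, OpenCV 4.12 (cv2) and the standard library are available. Lean on these libraries where they do the work, as an engineer would, in place of code of your own. Each camera call takes 0.05 s, during which the arm holds its last target.

### The job

The dark lid of the praline case stands open, balanced about upright. Tip it over towards its front with a finger, catch it on a finger as it falls, and lower it gently on the finger until it is fully shut, never letting it drop or slam. Do not pinch, squeeze or strike the lid, leave everything else on the table where it is, and finish with the hand clear.

Things in the scene. Friction and masses are not known exactly. Their poses are not given: they have to be found in the camera images.
- case: light wooden case of chocolates, fixed; outside 140 mm (x, front to back) x 220 mm (y) x 85 mm tall, walls 8 mm. Origin at the centre of its underside, on the table; its front faces its own -x, roughly to the robot's right (world -y); z up. The hinge line runs along its y through (70, 0, 85) mm of its frame, at the top of the back wall.
- lid: dark wooden lid, 0.14-0.23 kg: panel 224 mm wide (y), 10 mm thick, with a brass tab 70 mm wide, 8 mm thick, in the middle of its free edge. Origin mid hinge line; own -x runs from hinge to free edge (panel to 142 mm, tab to 172 mm), z = 0 is the underside, z = +10 mm the outer face. Shut, the tab juts 30 mm in front of the case, 85 mm up, free space below it.
- tab_edge (a point): middle of the tab's outermost edge, on the underside: at (-172, 0, 0) mm in the lid's frame
- lid_hinge (a joint): lid opening, rad: 0 shut (lid level), 1.57 upright, 1.9 stop leaning back. Hinge friction 0.03 N m and damping 0.06 N m s/rad hold it where it stands between about 1.37 and 1.65 (it starts at 1.47-1.64); brought forward to 1.33-1.2 it falls by itself in a second or two and slams at over 1 rad/s. Under 1.5 N at the tab carries it.
- peel_jar: amber glass jar with brass cap, 64 mm diameter, 85 mm tall, behind the case (hinge side); origin under its centre; a bystander, to be left alone
- spatula: spatula lying flat beside the case, on the side away from the robot, 240 mm long; origin at about the middle of it on the underside; a bystander, to be left alone
- gift_box: small copper-gold carton 60 x 45 x 35 mm, behind the case (hinge side); origin under its centre; a bystander, to be left alone
- copper_bowl: copper bowl, 120 mm across, 60 mm tall, far to one side; origin under its centre; a bystander, to be left alone
- cocoa_tin: red tin, 84 mm diameter, 110 mm tall, far to one side; origin under its centre; a bystander, to be left alone
- cake_ring: thin steel ring, 80 mm across, 45 mm tall, far to one side; origin under its centre; a bystander, to be left alone
- ramekin: white ceramic cup, 72 mm across, 45 mm tall, far to one side; origin under its centre; a bystander, to be left alone

How it is judged:
By the outcome, as a careful person would: the job done as asked, in the order asked, and still so for the second after the job is handed in, with the robot touching nothing.
It also fails if it takes over 48 s, if anything falls off the work surface, if the arm or the gripper's body presses on something with over 40 N, if the wrist force passes 120 N, or if a joint passes its speed limit or range.

## Working session

There is one attempt and no reset: what is moved stays moved. The work goes in short steps, Python scripts to look and compute and a shell command to move; the robot and the scene stay as the last step left them, time stands still between calls to the robot, and variables do not carry over. Pictures are saved under pics/ and viewed, and the job is handed in when it is done.

```bash
ls; mkdir -p pics
python3 - <<'E'
from workcell import *
import cv2,numpy as np
np.set_printoptions(precision=4,suppress=True)
print(get_obs())
for n in ("scene","side"):
    p,d=camera(n); cv2.imwrite(f"pics/{n}0.png",p); np.save(f"pics/{n}0.npy",d); cv2.imwrite
    print(n,camera_model(n))
p,d=camera("wrist"); cv2.imwrite("pics/wrist0.png",p)
print(camera_model("wrist")); print(get_obs()['clock'])
try: print(finger_overhang)
except Exception as e: print(e)
E
```

```text
pics
{'clock': 0.0, 'joint_pos': array([-0.0226,  0.3329, -0.0647,  1.461 ,  0.0216,  1.3499, -0.0885]), 'joint_velocities': array([-0.0015, -0.0015,  0.0006, -0.0008,  0.0024, -0.0001,  0.0013]), 'tau': array([  0.0005, -62.545 ,   0.0497, -39.161 ,   0.0164,   0.0098,
        -0.    ]), 'position': array([0.6247, 0.    , 0.2555]), 'ee_rot': array([ 0.7071,  0.7071, -0.0005, -0.0005]), 'ft_force': array([-0.1884,  0.7659,  0.0414]), 'torque': array([ 0.0096,  0.0149, -0.0317]), 'grip_width': 0.9998026941174767}
scene {'camera_matrix': array([[494.0678,   0.    , 319.3812],
       [  0.    , 494.0678, 235.3368],
       [  0.    ,   0.    ,   1.    ]]), 'R': array([[ 0.6932,  0.7207, -0.0104],
       [ 0.5251, -0.5147, -0.6778],
       [-0.4938,  0.4643, -0.7352]]), 't': array([-0.4153, -0.2606,  1.5717])}
side {'camera_matrix': array([[491.6375,   0.    , 316.0394],
       [  0.    , 491.6375, 238.4316],
       [  0.    ,   0.    ,   1.    ]]), 'R': array([[-0.9694, -0.2454, -0.009 ],
       [-0.1552,  0.6409, -0.7518],
       [ 0.1903, -0.7274, -0.6593]]), 't': array([0.5602, 0.1212, 1.4105])}
{'camera_matrix': array([[371.6483,   0.    , 315.1052],
       [  0.    , 371.6483, 242.8778],
       [  0.    ,   0.    ,   1.    ]]), 'mount': array([[-0.0008, -0.9626, -0.2709,  0.0685],
       [ 1.    , -0.001 ,  0.0004,  0.0002],
       [-0.0007, -0.2709,  0.9626, -0.1185],
       [ 0.    ,  0.    ,  0.    ,  1.    ]])}
0.15
0.025
```

View pics/scene0.png

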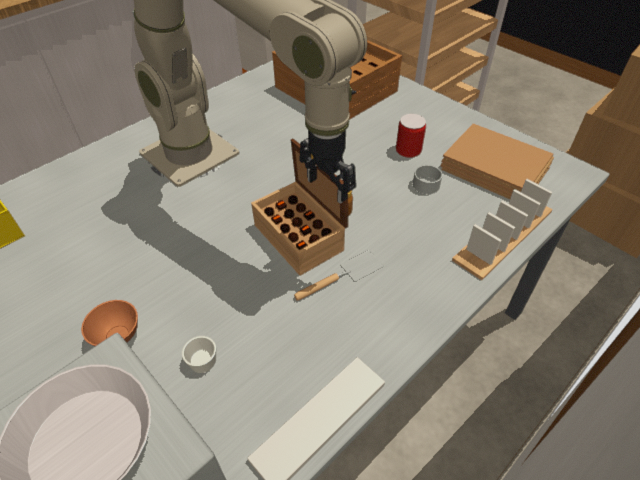

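View pics/side0.png

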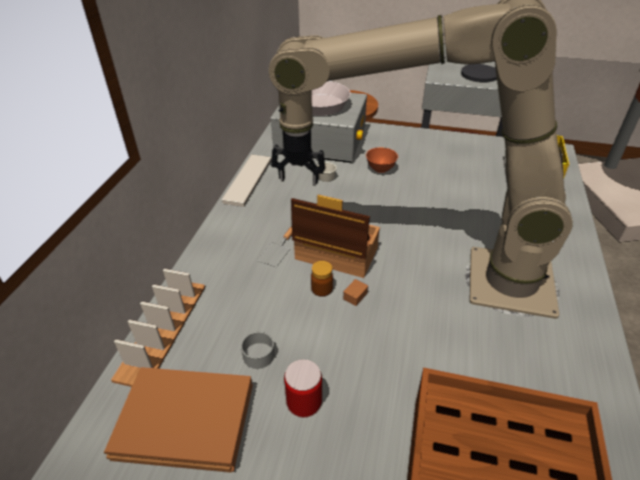

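View pics/wrist0.png

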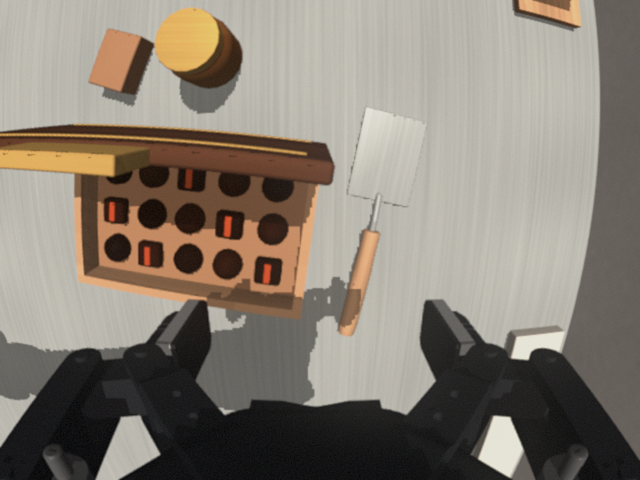

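The scene view shows the case at about (300,225), with the lid open behind the gripper. The wrist view shows the case's front corners at about (82,283) and (300,318), and the brass tab at (75,160). In the side view the tab is at (329,203). Next I'll turn these pixels into positions.

```bash
cat > h.py <<'E'
import cv2,numpy as np
from scipy.spatial.transform import Rotation as Rn
import workcell as W
np.set_printoptions(precision=4,suppress=True)
def ray(name,uv,pose=None):
    m=W.camera_model(name);K=m['camera_matrix'];u=(uv[0]-K[0,2])/K[0,0];v=(uv[1]-K[1,2])/K[1,1]
    if name!='wrist':
        R=np.array(m['R']);t=np.array(m['t']);d=R.T@np.array([u,v,1]);return -R.T@t,d/np.linalg.norm(d)
    th=np.hypot(u,v);d=np.array([np.sin(th)*u/th,np.sin(th)*v/th,np.cos(th)]) if th>1e-9 else np.array([0,0,1.])
    M=np.array(m['mount']);p,q=pose;Rt=Rn.from_quat(q).as_matrix()
    return Rt@M[:3,3]+p,Rt@M[:3,:3]@d
def plane(name,uv,z,pose=None):
    o,d=ray(name,uv,pose);return o+d*(z-o[2])/d[2]
def tri(*rays):
    A=np.zeros((3,3));b=np.zeros(3)
    for o,d in rays:
        P=np.eye(3)-np.outer(d,d);A+=P;b+=P@o
    x=np.linalg.solve(A,b);return x,[np.linalg.norm((np.eye(3)-np.outer(d,d))@(x-o)) for o,d in rays]
E
python3 - <<'E'
from h import *
w=cv2.imread('pics/wrist0.png');cv2.imwrite('pics/w0z.png',cv2.resize(w[100:340,0:350],None,fx=2.2,fy=2.2,interpolation=cv2.INTER_CUBIC))
s=cv2.imread('pics/side0.png');cv2.imwrite('pics/s0z.png',cv2.resize(s[180:310,260:410],None,fx=4.5,fy=4.5,interpolation=cv2.INTER_CUBIC))
s=cv2.imread('pics/scene0.png');cv2.imwrite('pics/c0z.png',cv2.resize(s[130:310,220:400],None,fx=3.3,fy=3.3,interpolation=cv2.INTER_CUBIC))
for n,uv in dict(bowl=(110,330),ram=(199,365),tin=(410,150),ring=(428,188)).items(): print(n,plane('scene',uv,0.02))
E
```

```text
bowl [ 0.4389 -0.4978  0.02  ]
ram [ 0.6506 -0.4035  0.02  ]
tin [0.4967 0.4906 0.02  ]
ring [0.6448 0.3893 0.02  ]
```

View pics/w0z.png

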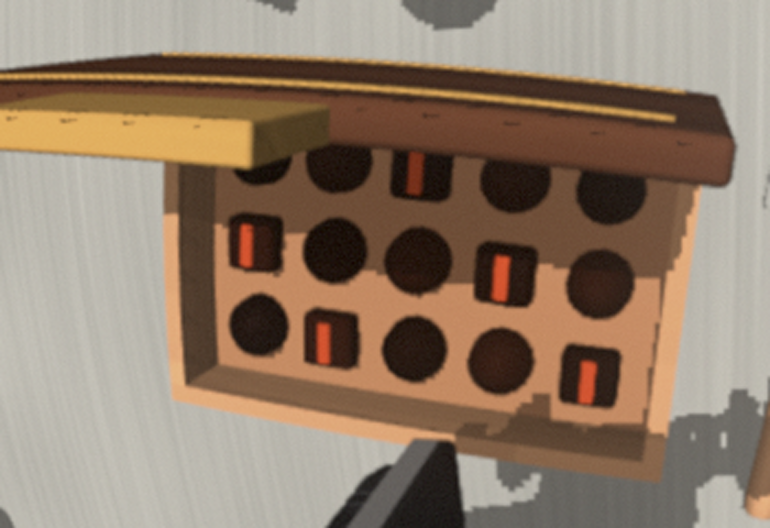

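View pics/s0z.png

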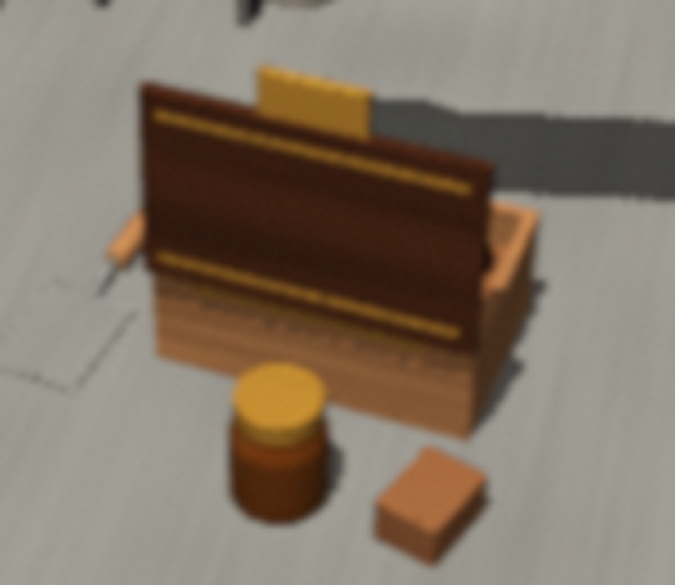

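View pics/c0z.png

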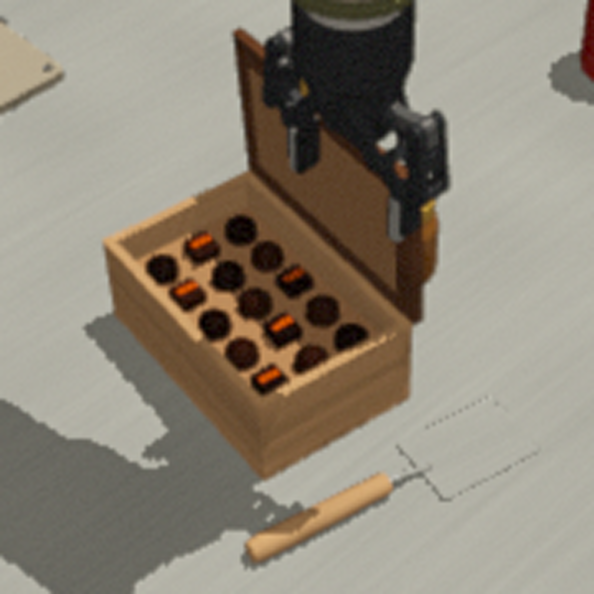

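Run:
```python
from h import *
o=W.get_obs();pose=(np.array([.6247,0,.2555]),o['ee_rot'])
W_=lambda x,y:(x/2.2,y/2.2+100); S=lambda x,y:(x/4.5+260,y/4.5+180); C=lambda x,y:(x/3.3+220,y/3.3+130)
fl=plane('wrist',W_(175,398),.085,pose);fr=plane('wrist',W_(663,482),.085,pose)
fl2=plane('scene',C(105,240),.085);fr2=plane('scene',C(264,397),.085);br2=plane('scene',C(410,322),.085)
print('wrist fl,fr',fl,fr,np.linalg.norm(fl-fr));print('scene',fl2,fr2,br2,np.linalg.norm(fl2-fr2),np.linalg.norm(br2-fr2))
bl=plane('side',S(468,437),0);br=plane('side',S(156,354),0);print('side back bottom',bl,br,np.linalg.norm(bl-br))
for p,q in((fl,fr),(fl2,fr2),(bl,br)): print(np.degrees(np.arctan2(*(q-p)[1::-1])))
# tab outer-face corners: side(258,68)right-ish ; 
def case(p,q):
    yv=(p-q)/np.linalg.norm(p-q);  # case +y
    return yv
for nm,p,q in(('wrist',fl,fr),('scene',fl2,fr2)):
    d=(q-p)/np.linalg.norm(q-p); n=np.array([-d[1],d[0],0]) # toward back
    h=(p+q)/2+n*.14; print(nm,'hinge mid',h,'centre',(p+q)/2+n*.07)
    for pt in((258,68),(372,92)):
        oo,dd=ray('side',S(*pt))
        # find t s.t. distance from hinge axis = sqrt(172^2+10^2.. tab 8 thick)
        best=min(np.linspace(.5,2,20000),key=lambda t:abs(np.hypot(np.dot(oo+dd*t-h,n),(oo+dd*t-h)[2])-np.hypot(.172,.008)) if (oo+dd*t)[2]>.2 else 9)
        X=oo+dd*best-h;a=np.arctan2(X[2],-X@n);print(' theta',a+np.arctan2(.008,.172), 'X',X+h,'along',X@d)
d=(br-bl)/np.linalg.norm(br-bl);n=np.array([-d[1],d[0],0]);print('side hinge mid',(bl+br)/2+[0,0,.085])
```

```text
wrist fl,fr [ 0.3955 -0.0512  0.085 ] [ 0.6128 -0.0818  0.085 ] 0.21951451851638898
scene [ 0.3962 -0.0485  0.085 ] [ 0.606  -0.0694  0.085 ] [0.6277 0.0595 0.085 ] 0.21079378522760825 0.13070055527182925
side back bottom [0.4126 0.086  0.    ] [0.6297 0.059  0.    ] 0.218773928552446
-8.020516108410877
-5.685681165950785
-7.089340696169587
wrist hinge mid [0.5237 0.0722 0.085 ] centre [0.5139 0.0028 0.085 ]
 theta 1.622571301653826 X [0.5546 0.0687 0.2572] along 0.031104693298569686
 theta 1.6080075257553368 X [0.4849 0.076  0.2572] along -0.03895924676625759
scene hinge mid [0.515  0.0803 0.085 ] centre [0.508  0.0107 0.085 ]
 theta 1.571607225908156 X [0.5547 0.0685 0.257 ] along 0.04070051614735115
 theta 1.5736115611622539 X [0.4849 0.0758 0.257 ] along -0.029422644791753043
side hinge mid [0.5212 0.0725 0.085 ]
```

```bash
python3 - <<'E'
from h import *
m=W.camera_model('side');K=m['camera_matrix'];R=np.array(m['R']);t=np.array(m['t'])
d=np.load('pics/side0.npy');p=cv2.imread('pics/side0.png')
v,u=np.mgrid[130:195,260:335];z=d[v,u];P=np.stack([(u-K[0,2])/K[0,0]*z,(v-K[1,2])/K[1,1]*z,z],-1)
X=(P-t)@R; k=(p[v,u].max(-1)<60)&(z>0)
Y=X[k];Y=Y[(abs(Y[:,1])<.05)];print(len(Y),Y.min(0),Y.max(0))
print(np.sort(Y[:,2])[:40:4]); 
for s in(-1,1):
    Q=Y[(Y[:,0]-.6247)*s>0];Q=Q[Q[:,2]<Q[:,2].min()+.02];print(s,Q.min(0),Q.max(0))
E
python3 -m creep '[[0,0,0,-32,-31,0,128],[0,0,0,-32,-31,0,128],[0,0,0,-32,-31,0,128],[0,0,-0.144,-32,-31,0,128],[0,0,-0.144,0,0,0,128],[0,0,-0.144,0,0,0,128],[0,0,-0.144,0,0,0,128],[0,0,-0.144,0,0,0,128]]' 20
```

```text
1388 [ 0.5522 -0.0139  0.2522] [0.6986 0.0489 0.4274]
[0.2522 0.2569 0.2608 0.2628 0.2647 0.2677 0.2695 0.2733 0.2743 0.2764]
-1 [0.5675 0.0019 0.254 ] [0.5754 0.0155 0.2739]
1 [0.6664 0.0061 0.2522] [0.6692 0.0157 0.2686]
clock: 0.95
position: [0.5008, -0.128, 0.2562]
ee_rot: [0.41, 0.912, 0.0, -0.0]
ft_force: [0.2, -0.4, -0.5]
grip_width: 0.499
```

```bash
python3 -m creep '[[0,0,-0.143,0,0,0,128],[0,0,-0.143,0,0,0,128],[0,0,-0.143,0,0,0,128],[0,0,-0.143,0,0,0,128],[0,0,-0.143,0,0,0,128],[-0.145,0,0,0,0,0,128],[-0.145,0,0,0,0,0,128],[-0.145,0,0,0,0,0,128]]'
python3 -m creep '[[-0.145,0,0,0,0,10,128],[-0.145,0,0,0,0,10,128],[-0.145,0,0,0,-10,20,128],[-0.145,0,0,0,-20,15,128],[0,0,0,0,-30,0,128],[0,0,0,0,-30,0,128]]'
python3 -c "
from h import *
o=W.get_obs();print(o['joint_pos'],o['position'],o['ee_rot'],o['ft_force']);R=Rn.from_quat(o['ee_rot']).as_matrix();print(R)"
```

```text
clock: 1.75
position: [0.5015, -0.128, 0.2573]
ee_rot: [0.066, 0.974, 0.218, 0.016]
ft_force: [0.4, 0.7, -0.7]
grip_width: 0.5
clock: 2.35
position: [0.4979, -0.1461, 0.1391]
ee_rot: [0.06, 0.872, 0.486, 0.032]
ft_force: [0.9, -0.4, 1.4]
grip_width: 0.496
[ 0.6321  0.5924  0.0327  1.7012 -0.8418  1.5508  2.4399] [ 0.4979 -0.1461  0.1391] [0.0602 0.8715 0.4856 0.0323] [ 0.8651 -0.4442  1.4071]
[[-0.9907  0.0735  0.1147]
 [ 0.1362  0.5212  0.8425]
 [ 0.0022  0.8503 -0.5263]]
```

```bash
python3 -m creep '[[0,0,0.1496,0,0,0,128],[0,0,0.1496,0,0,0,128],[0,0,0.1496,0,0,0,128],[0,0,0.1496,0,0,0,128],[0,0,0.1496,0,0,0,128],[0,0,0.1496,0,0,0,128],[0,0,0.1496,0,0,0,128],[0,0,0.1496,0,0,0,128]]'
python3 -m creep '[[0,0,0.1496,0,0,0,128],[0,0,0.1496,0,0,0,128],[0,0,0.1496,0,0,0,128],[0,0,0.1496,0,0,0,128],[0,0,0.1496,0,0,0,128],[0,0,0.1496,0,0,0,128],[0,0,0.1496,0,0,0,128],[0,0,0.1496,0,0,0,128]]'
python3 -m creep '[[0,0,0.1496,0,0,0,128],[0,0,0.1496,0,0,0,128],[0,0,0.1496,0,0,0,128],[0,0,0.1496,0,0,0,128],[0,0,0.1496,0,0,0,128]]'
python3 -c "
from h import *
o=W.get_obs();print(o['joint_pos'],o['position'],o['ee_rot'],o['ft_force']);R=Rn.from_quat(o['ee_rot']).as_matrix();print(R)
for n in ('wrist','side','scene'):
  p,d=W.camera(n);cv2.imwrite(f'pics/{n}1.png',p)
np.savez('pics/pose1.npz',p=o['position'],q=o['ee_rot'])
s=cv2.imread('pics/side1.png');cv2.imwrite('pics/s1z.png',cv2.resize(s[180:310,260:410],None,fx=4.5,fy=4.5,interpolation=cv2.INTER_CUBIC))
"
```

```text
clock: 3.15
position: [0.4986, -0.1454, 0.1411]
ee_rot: [0.542, 0.685, 0.418, -0.247]
ft_force: [-0.2, 1.1, 0.2]
grip_width: 0.5
clock: 3.95
position: [0.4986, -0.1453, 0.1411]
ee_rot: [0.834, 0.261, 0.206, -0.44]
ft_force: [-0.6, 0.3, -0.0]
grip_width: 0.497
clock: 4.45
position: [0.4986, -0.1453, 0.1411]
ee_rot: [0.872, -0.062, 0.031, -0.485]
ft_force: [0.9, 0.7, -0.3]
grip_width: 0.499
[ 0.2721  0.6437  0.4973  1.7223 -1.0228  1.6992 -0.5757] [ 0.4986 -0.1453  0.1411] [ 0.8717 -0.062   0.0313 -0.485 ] [ 0.8781  0.6858 -0.2808]
[[ 0.9904 -0.0777  0.1147]
 [-0.1385 -0.5219  0.8417]
 [-0.0056 -0.8495 -0.5276]]
```

View pics/wrist1.png

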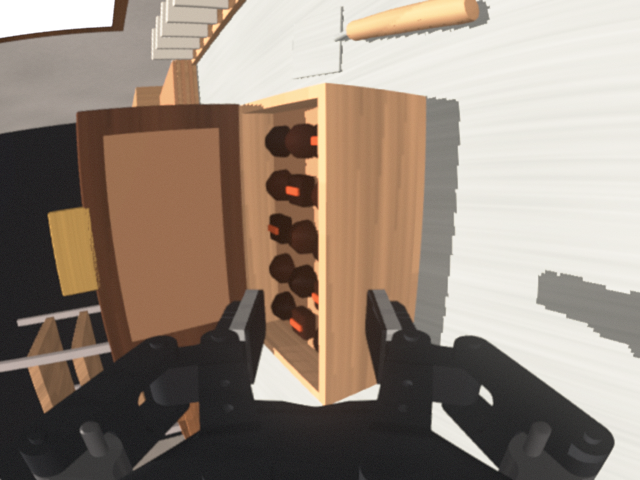

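View pics/scene1.png

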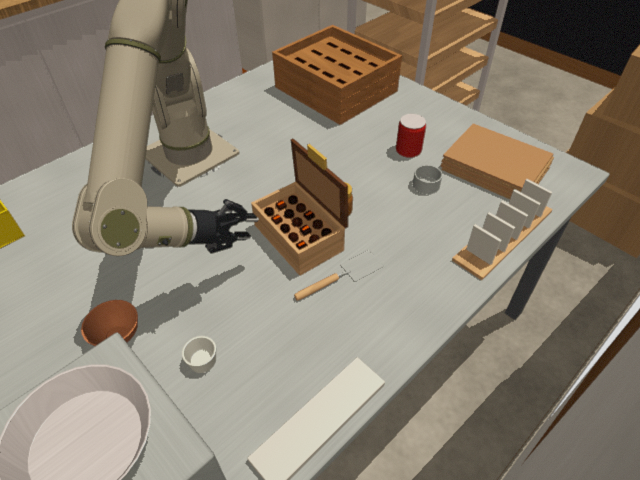

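In the wrist view the tab is at about (72,250) and the case's front top edge runs from (325,84) to (322,402). The scene view shows the lid clear of the arm. I'll zoom in for a more accurate measurement.

Run:
```python
from h import *
w=cv2.imread('pics/wrist1.png');cv2.imwrite('pics/w1z.png',np.hstack([cv2.resize(w[180:330,30:160],None,fx=3.8,fy=3.8,interpolation=cv2.INTER_CUBIC),cv2.resize(w[65:115,290:350],(300,250),interpolation=cv2.INTER_CUBIC).repeat(1,0) if 0 else np.vstack([cv2.resize(w[70:110,300:345],(270,240)),cv2.resize(w[375:415,300:345],(270,240)),np.zeros((90,270,3),np.uint8)])]))
s=cv2.imread('pics/scene1.png');cv2.imwrite('pics/c1z.png',cv2.resize(s[130:280,240:370],None,fx=4,fy=4,interpolation=cv2.INTER_CUBIC))
```

```text
(no output)
```

View pics/w1z.png

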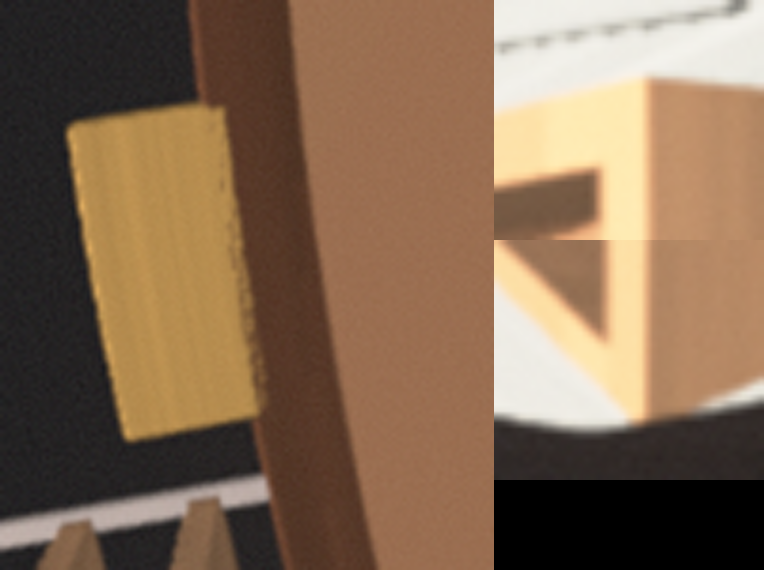

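View pics/c1z.png

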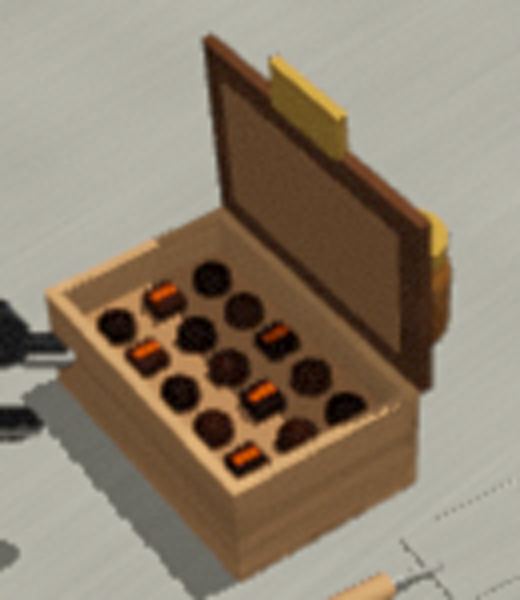

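View pics/s1z.png

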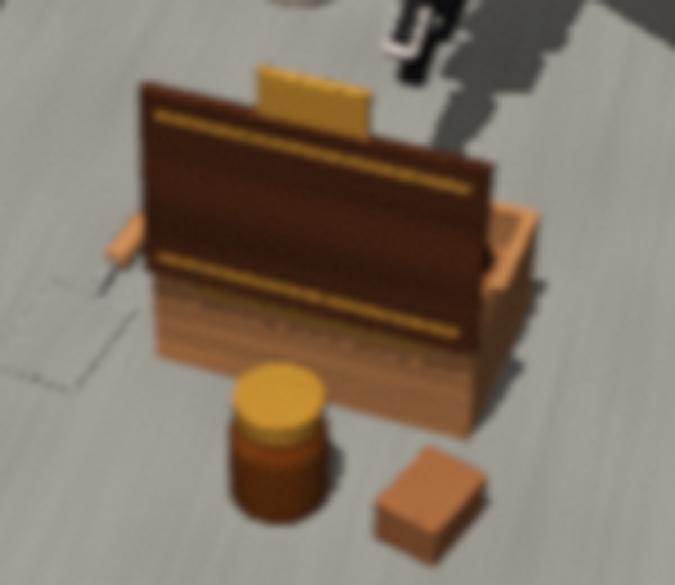

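Run:
```python
from h import *
z=np.load('pics/pose1.npz');pose=(z['p'],z['q'])
S=lambda x,y:(x/4.5+260,y/4.5+180); C=lambda x,y:(x/4+240,y/4+130); Wz=lambda x,y:(x/3.8+30,y/3.8+180)
fr=plane('wrist',(325.7,83),.085,pose);fl=plane('wrist',(325.2,405.8),.085,pose)
print('front top corners',fl,fr,np.linalg.norm(fl-fr),np.degrees(np.arctan2(*(fr-fl)[1::-1])))
fl2=plane('scene',C(47,292),.085);fr2=plane('scene',C(238,493),.085);print(fl2,fr2,np.linalg.norm(fl2-fr2),np.degrees(np.arctan2(*(fr2-fl2)[1::-1])))
a=np.radians(-7.5);d=np.array([np.cos(a),np.sin(a),0]);n=np.array([-d[1],d[0],0])
for h in(np.array([.5225,.0722,.085]),(fl+fr)/2+n*.14):
  print('h',h)
  for nm,rs,th in(('side',[ray('side',S(258,68)),ray('side',S(372,92))],.008),('wrist',[ray('wrist',Wz(70,123),pose),ray('wrist',Wz(127,440),pose)],0.)):
    for o,dd in rs:
        t=np.linspace(.2,2,60000);X=o+t[:,None]*dd-h;e=abs(np.hypot(X@n,X[:,2])-np.hypot(.172,th))+10*(X[:,2]<.1);i=e.argmin()
        print(nm,'th',np.arctan2(X[i,2],-X[i]@n)+np.arctan2(th,.172),X[i]+h,'along',X[i]@d,e[i])
# triangulate wrist + scene at tab corners
print(tri(ray('wrist',Wz(70,123),pose),ray('scene',C(346,122))),tri(ray('wrist',Wz(127,440),pose),ray('scene',C(271,68))))
```

```text
front top corners [ 0.3935 -0.0512  0.085 ] [ 0.6113 -0.0809  0.085 ] 0.21986562462199316 -7.753335367526641
[ 0.3969 -0.0493  0.085 ] [ 0.612  -0.0765  0.085 ] 0.21678886859478763 -7.205165929803217
h [0.5225 0.0722 0.085 ]
side th 1.6216059147832107 [0.5546 0.0687 0.2572] along 0.03230108237223349 5.29700045925896e-06
side th 1.6106706505075652 [0.4849 0.076  0.2572] along -0.03777850117375928 3.485075664388937e-06
wrist th 1.506513676605769 [0.5556 0.0567 0.2566] along 0.03488068218829787 5.51417603411597e-07
wrist th 1.3161330583031947 [0.4936 0.0323 0.2515] along -0.023484570407268205 3.9074701346786256e-07
h [0.5207 0.0728 0.085 ]
side th 1.6197147067909134 [0.5546 0.0687 0.2572] along 0.034192563572726827 4.194398380175102e-06
side th 1.6087794086675637 [0.4849 0.076  0.2572] along -0.03588701997326593 1.0266247684742602e-06
wrist th 1.2979175338026867 [0.5554 0.0214 0.2506] along 0.041143688617979346 7.816608261490554e-07
wrist th 1.320050615176591 [0.4933 0.0333 0.2516] along -0.021936110745677216 4.007059873356589e-07
(array([0.5577, 0.064 , 0.2562]), [np.float64(0.002624121849096092), np.float64(0.0026241218490961477)]) (array([0.4888, 0.0681, 0.2555]), [np.float64(0.003265246842677473), np.float64(0.003265246842677438)])
```

```bash
cat > st.py <<'E'
from h import *
H=np.array([.521,.0725,.085]);a=np.radians(-7.5);d=np.array([np.cos(a),np.sin(a),0]);n=np.array([-d[1],d[0],0])
def st():
    o=W.get_obs();p=o['position'];R=Rn.from_quat(o['ee_rot']).as_matrix();X=p-H
    tilt=np.arctan2(R[:,2]@n,-R[2,2])
    print('t %.2f along %.1f n %.1f z %.1f (mm rel hinge) r %.1f ang %.3f tilt %.3f yawerr %.3f q'%(o['clock'],*(1e3*np.array([X@d,X@n,X[2]])),1e3*np.hypot(X@n,X[2]),np.arctan2(X[2],-X@n),tilt,np.arctan2(R[:,0]@n,R[:,0]@d)),o['joint_pos'][[4,5,6]],o['ft_force'],'grip %.3f'%o['grip_width'])
    # finger pad lines: pad at +-g/2 in tool y ; angle of pad point seen from hinge at TCP and tip
    g=85*o['grip_width']
    for nm,s in(('front',1),('back',-1)):
        for zz in(0,18):
            Q=(X+R@np.array([0,s*g/2,zz])*1e-3); print('  ',nm,zz,'r %.1f ang %.3f'%(1e3*np.hypot(Q@n,Q[2]),np.arctan2(Q[2],-Q@n)),end='')
    print()
if __name__=='__main__': st()
E
python3 -m creep '[[-0.145,0,0,0,-25,0,128],[-0.145,0,0,0,-25,0,128],[-0.145,0,0,0,-25,-10,128],[-0.145,0,0,0,-10,-25,128],[-0.145,0,0,0,0,-25,128],[-0.145,0,0,0,0,-25,128],[-0.145,0,0,0,0,-25,128],[0,0,0,0,0,-25,128]]'; python3 st.py
```

```text
clock: 5.4
position: [0.5014, -0.1278, 0.3302]
ee_rot: [0.998, -0.062, 0.001, 0.002]
ft_force: [0.4, -0.9, -0.2]
grip_width: 0.499
t 5.40 along 6.8 n -201.1 z 245.2 (mm rel hinge) r 317.1 ang 0.884 tilt -0.005 yawerr 0.006 q [-0.0205  1.4484 -1.5087] [ 0.4228 -0.9302 -0.151 ] grip 0.499
   front 0 r 331.0 ang 0.834   front 18 r 318.0 ang 0.796   back 0 r 304.0 ang 0.938   back 18 r 289.8 ang 0.900
```

```bash
python3 -m creep '[[0,0,0,-1.4,-39,0,128],[0,0,0,-1.4,-39,0,128],[0,0,0,-1.4,-39,0,128],[0,0,0,-1.4,-39,0,128],[0,0,0,-1.4,-40,0,128],[0,0,0,0,0,0,128]]'; python3 st.py; python3 -c "
from h import *
o=W.get_obs();p,_=W.camera('wrist');cv2.imwrite('pics/w2.png',p);s,_=W.camera('side');cv2.imwrite('pics/s2z.png',cv2.resize(s[100:300,240:420],None,fx=3,fy=3,interpolation=cv2.INTER_CUBIC))
np.savez('pics/pose2.npz',p=o['position'],q=o['ee_rot'])"
```

```text
clock: 6.0
position: [0.5198, 0.0706, 0.328]
ee_rot: [0.998, -0.061, -0.0, -0.001]
ft_force: [0.1, -0.4, 0.4]
grip_width: 0.501
t 6.00 along -0.9 n -2.0 z 243.0 (mm rel hinge) r 243.0 ang 1.562 tilt 0.001 yawerr 0.008 q [-0.0289  1.448  -1.8876] [ 0.1367 -0.4471  0.4154] grip 0.501
   front 0 r 244.0 ang 1.475   front 18 r 226.1 ang 1.468   back 0 r 243.7 ang 1.650   back 18 r 225.8 ang 1.656
```

View pics/w2.png

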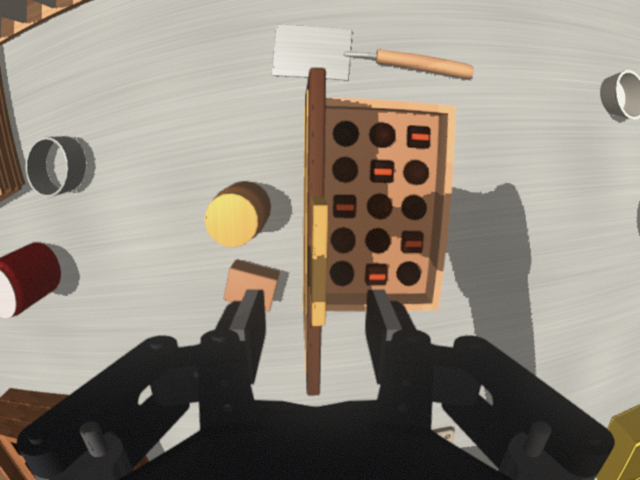

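View pics/s2z.png

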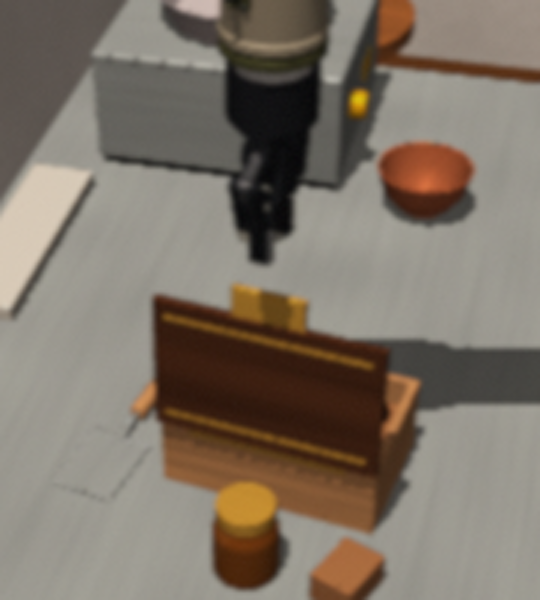

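The wrist view shows the tab's end face between columns 313 and 327, centred between the fingers at about 250 and 380. It's nearly edge-on from here, so I can compute the opening angle before descending.

Run:
```python
from h import *; from st import H,d,n
z=np.load('pics/pose2.npz');pose=(z['p'],z['q']);w=cv2.imread('pics/w2.png').astype(int)
for r in (215,240,290,315): print(r,[(c,w[r,c].tolist()) for c in range(300,334,3)] if r==290 else '')
m=((w[...,1]-w[...,0]>60)&(w[...,2]>140))
for r in(215,240,290,315):
    c=np.where(m[r,295:340])[0]+295;print(r,c.min(),c.max()) if len(c) else None
    for u in(c.min()-.5,c.max()+.5):
        P=plane('wrist',(u,r),.257,pose)-H;print('  along %.1f n %.1f'%(P@d*1e3,P@n*1e3))
```

```text
215 
240 
290 [(300, [183, 193, 197]), (303, [102, 137, 166]), (306, [70, 118, 158]), (309, [51, 73, 108]), (312, [53, 89, 114]), (315, [66, 108, 139]), (318, [61, 106, 136]), (321, [62, 107, 138]), (324, [60, 103, 133]), (327, [63, 87, 117]), (330, [65, 87, 119]), (333, [61, 85, 117])]
315 
215 305 326
  along 29.8 n 3.7
  along 29.9 n -7.8
240 306 326
  along 16.4 n 3.1
  along 16.5 n -8.0Traceback (most recent call last):
  File "<stdin>", line 7, in <module>
    return umr_minimum(a, axis, None, out, keepdims, initial, where)
ValueError: zero-size array to reduction operation minimum which has no identity
```

```bash
python3 -m creep '[[0,0,0,0,2,23,128],[0,0,0,0,0,23,128],[0,0,0,0,0,20,128],[0,0,0,0,0,0,128]]'; python3 st.py; python3 -c "
from h import *
p,_=W.camera('wrist');cv2.imwrite('pics/w3.png',p);s,_=W.camera('side');cv2.imwrite('pics/s3z.png',cv2.resize(s[140:300,250:420],None,fx=3.5,fy=3.5,interpolation=cv2.INTER_CUBIC))"
```

```text
clock: 6.5
position: [0.5187, 0.0605, 0.2603]
ee_rot: [0.998, -0.068, -0.002, 0.001]
ft_force: [-0.6, 0.8, 0.5]
grip_width: 0.497
t 6.50 along -0.7 n -12.1 z 175.3 (mm rel hinge) r 175.7 ang 1.502 tilt -0.002 yawerr -0.005 q [-0.0399  1.3123 -1.8729] [-0.5567  0.8418  0.4739] grip 0.497
   front 0 r 178.5 ang 1.383   front 18 r 160.9 ang 1.362   back 0 r 175.5 ang 1.622   back 18 r 157.5 ang 1.628
```

View pics/w3.png

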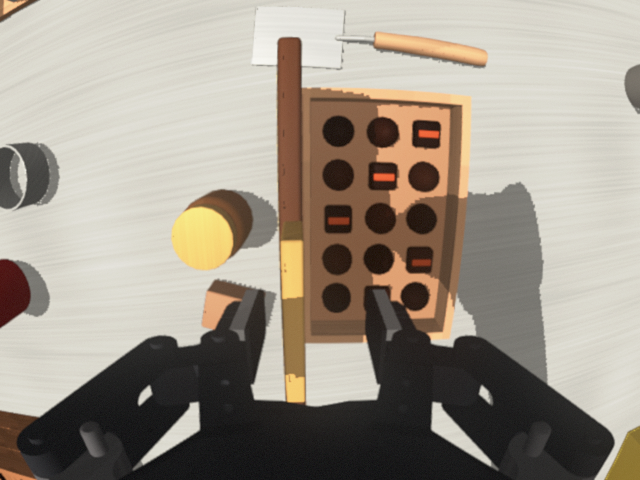

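View pics/s3z.png

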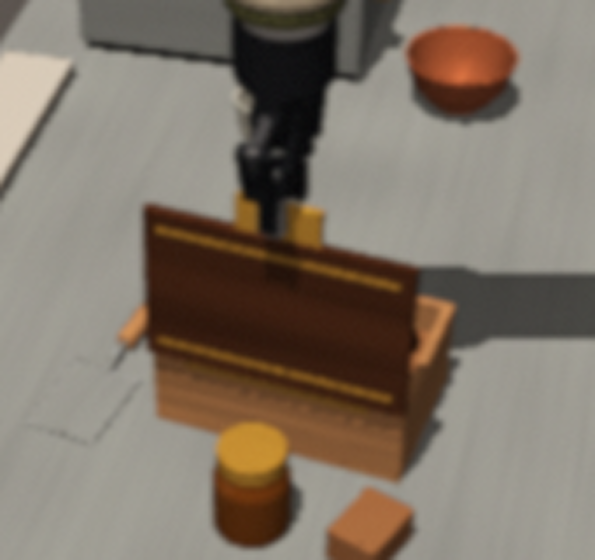

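The fingers straddle the tab without touching it: in the wrist view the tab is at columns 283–305, between pads at about 250 and 380. I'll start a slow push with the back finger.

```bash
python3 -m creep '[[0.02,0,0,0,4,0.3,128],[0.02,0,0,0,5,0.3,128],[0.02,0,0,0,5,0.5,128],[0.02,0,0,0,5,0.5,128]]'; python3 st.py; python3 -m creep '[[0.02,0,0,0,5,0.7,128],[0.02,0,0,0,5,0.7,128]]';python3 st.py
```

```text
clock: 7.0
position: [0.5175, 0.0427, 0.2608]
ee_rot: [0.997, -0.068, 0.003, -0.041]
ft_force: [-0.3, 0.5, -0.6]
grip_width: 0.497
t 7.00 along 0.4 n -30.0 z 175.8 (mm rel hinge) r 178.3 ang 1.402 tilt 0.082 yawerr -0.006 q [-0.1166  1.2872 -1.7737] [-0.2881  0.4913 -0.5705] grip 0.497
   front 0 r 181.4 ang 1.286   front 18 r 163.8 ang 1.263   back 0 r 177.7 ang 1.521   back 18 r 159.8 ang 1.524
clock: 7.2
position: [0.516, 0.0333, 0.2581]
ee_rot: [0.996, -0.068, 0.004, -0.061]
ft_force: [-0.6, 0.1, -0.4]
grip_width: 0.496
t 7.20 along 0.2 n -39.5 z 173.1 (mm rel hinge) r 177.5 ang 1.346 tilt 0.122 yawerr -0.005 q [-0.1572  1.2764 -1.7193] [-0.6473  0.145  -0.4476] grip 0.496
   front 0 r 180.9 ang 1.230   front 18 r 163.4 ang 1.206   back 0 r 176.6 ang 1.465   back 18 r 158.6 ang 1.467
```

```bash
python3 -m creep '[[0.02,0,0,0,5,1.2,128],[0.02,0,0,0,5,1.2,128],[0.02,0,0,0,4,1,128]]'; python3 st.py; python3 -c "
from h import *
p,_=W.camera('wrist');cv2.imwrite('pics/w4.png',p)"
```

```text
clock: 7.5
position: [0.5141, 0.0201, 0.2525]
ee_rot: [0.994, -0.068, 0.006, -0.09]
ft_force: [0.5, 0.1, 0.2]
grip_width: 0.497
t 7.50 along 0.0 n -52.9 z 167.5 (mm rel hinge) r 175.6 ang 1.265 tilt 0.182 yawerr -0.005 q [-0.2224  1.2622 -1.6345] [0.5167 0.1305 0.1834] grip 0.497
   front 0 r 179.5 ang 1.148   front 18 r 162.1 ang 1.122   back 0 r 174.3 ang 1.386   back 18 r 156.3 ang 1.385
```

View pics/w4.png

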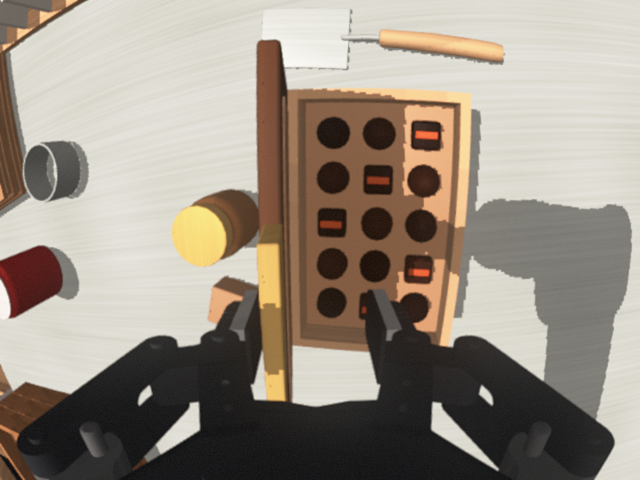

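The lid rests against the back (left) pad at about column 258, and the front pad at 380 is clear of it. I'll push a little further.

```bash
cat > snap.py <<'E'
import sys
from h import *; from st import st
p,_=W.camera('wrist');cv2.imwrite('pics/%s.png'%sys.argv[1],p[200:440,180:460].repeat(2,0).repeat(2,1));st()
E
python3 -m creep '[[0.02,0,0,0,4,1,128],[0.02,0,0,0,4,1,128],[0,0,0,0,0,0,128]]'; python3 snap.py w5
```

```text
clock: 7.85
position: [0.513, 0.012, 0.2489]
ee_rot: [0.992, -0.068, 0.007, -0.11]
ft_force: [-0.4, 0.5, -0.7]
grip_width: 0.5
t 7.90 along 0.0 n -60.4 z 164.1 (mm rel hinge) r 174.8 ang 1.218 tilt 0.220 yawerr -0.006 q [-0.2662  1.2568 -1.5804] [0.2146 0.7668 0.4544] grip 0.498
   front 0 r 178.9 ang 1.101   front 18 r 161.5 ang 1.073   back 0 r 173.3 ang 1.339   back 18 r 155.3 ang 1.338
```

View pics/w5.png

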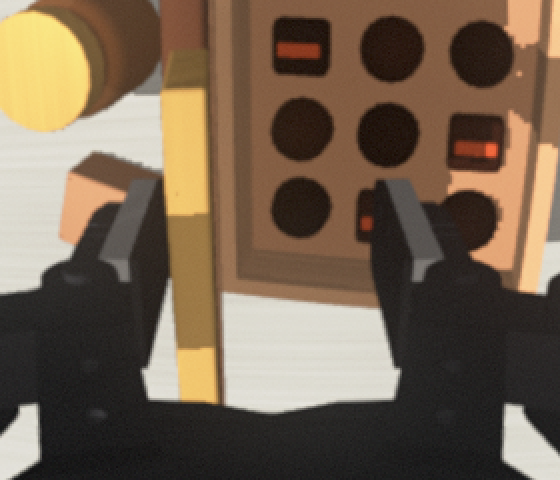

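```bash
python3 -m creep '[[0,0,0,0,0,0,128],[0,0,0,0,0,0,128],[0,0,0,0,0,0,128]]'; python3 snap.py w6
```

```text
clock: 8.2
position: [0.5133, 0.0135, 0.2493]
ee_rot: [0.992, -0.067, 0.007, -0.11]
ft_force: [-0.4, -0.4, 0.1]
grip_width: 0.496
t 8.25 along 0.1 n -59.6 z 164.3 (mm rel hinge) r 174.8 ang 1.223 tilt 0.220 yawerr -0.004 q [-0.2659  1.2568 -1.5807] [ 0.0576  0.4309 -0.589 ] grip 0.497
   front 0 r 178.7 ang 1.106   front 18 r 161.3 ang 1.078   back 0 r 173.4 ang 1.344   back 18 r 155.4 ang 1.343
```

View pics/w6.png

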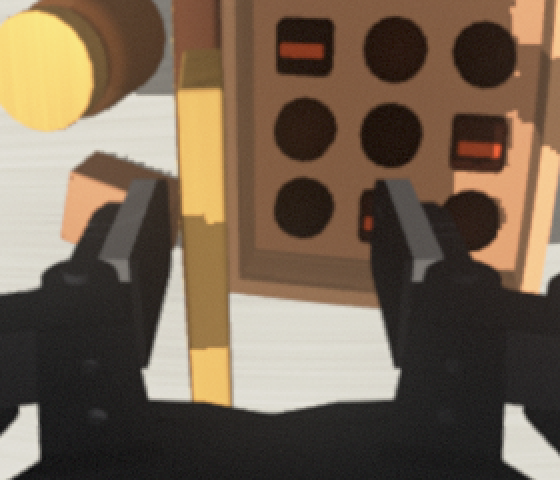

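The lid has left the back pad by itself: its left edge moved from 165 to 180. It is falling slowly, so I'll hold and watch.

```bash
python3 -m creep '[[0,0,0,0,0,0,128],[0,0,0,0,0,0,128],[0,0,0,0,0,0,128]]'; python3 snap.py w7
```

```text
clock: 8.55
position: [0.5132, 0.0132, 0.2493]
ee_rot: [0.992, -0.067, 0.007, -0.11]
ft_force: [0.4, 0.3, 1.1]
grip_width: 0.499
t 8.60 along 0.1 n -59.8 z 164.3 (mm rel hinge) r 174.8 ang 1.222 tilt 0.220 yawerr -0.005 q [-0.266   1.2568 -1.5806] [ 0.0532 -0.1845  0.7051] grip 0.498
   front 0 r 178.8 ang 1.104   front 18 r 161.4 ang 1.077   back 0 r 173.4 ang 1.343   back 18 r 155.4 ang 1.342
```

View pics/w7.png

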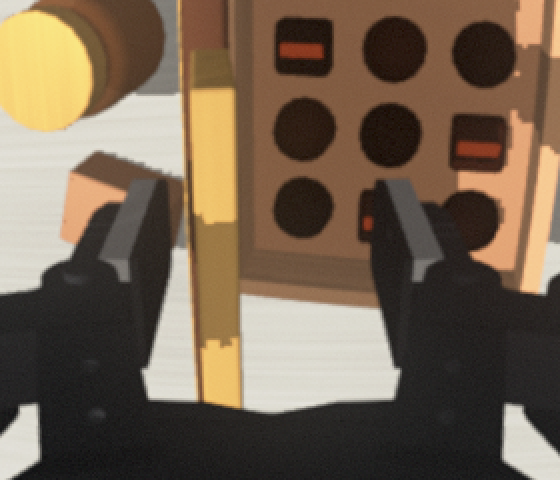

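```bash
python3 -m creep '[[0,0,0,0,0,0,128],[0,0,0,0,0,0,128],[0,0,0,0,0,0,128],[0,0,0,0,0,0,128],[0,0,0,0,0,0,128]]'; python3 snap.py w8
```

```text
clock: 9.1
position: [0.5132, 0.0132, 0.2493]
ee_rot: [0.992, -0.067, 0.007, -0.11]
ft_force: [-0.2, -0.1, -0.3]
grip_width: 0.498
t 9.15 along 0.1 n -59.8 z 164.3 (mm rel hinge) r 174.8 ang 1.222 tilt 0.220 yawerr -0.005 q [-0.266   1.2568 -1.5806] [ 1.2103 -0.1578 -0.1764] grip 0.497
   front 0 r 178.8 ang 1.104   front 18 r 161.4 ang 1.077   back 0 r 173.4 ang 1.343   back 18 r 155.4 ang 1.342
```

View pics/w8.png

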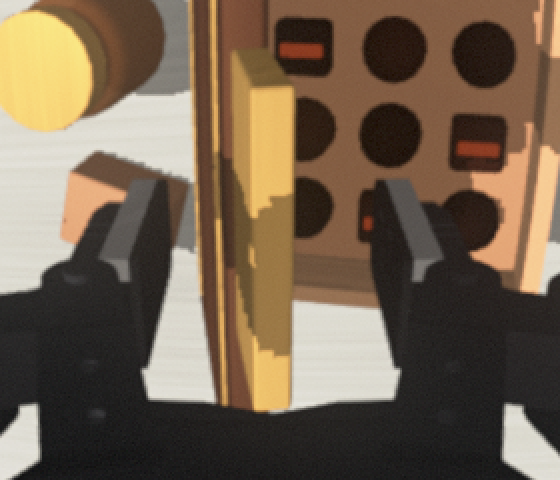

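The lid is now mid-gap and falling: its right edge is at 293 and the front pad is at about 375. I'll start moving the front finger slowly ahead of it so the catch is soft.

```bash
python3 -m creep '[[0,0,0,0,0,0,128],[0,0,0,0,0,0,128],[0.01,0,0,0,2,0.4,128],[0.015,0,0,0,3,0.7,128],[0.015,0,0,0,4,1,128]]'; python3 snap.py w9
```

```text
clock: 9.65
position: [0.5121, 0.0046, 0.245]
ee_rot: [0.989, -0.067, 0.009, -0.13]
ft_force: [0.2, 0.2, -0.2]
grip_width: 0.496
t 9.70 along -0.1 n -69.8 z 159.6 (mm rel hinge) r 174.1 ang 1.159 tilt 0.262 yawerr -0.007 q [-0.3154  1.2533 -1.5168] [-0.4094 -1.6236 -1.0189] grip 0.497
   front 0 r 178.5 ang 1.041   front 18 r 161.3 ang 1.012   back 0 r 172.3 ang 1.280   back 18 r 154.3 ang 1.277
```

View pics/w9.png

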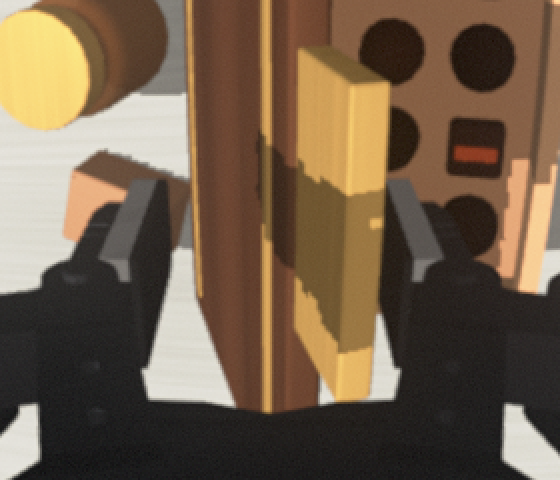

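The tab now rests on the front pad: its edge overlaps the pad at about (385,200). The reaction of about 1.6 N agrees, and the geometry gives an opening near 1.03. Next I'll work out the lowering arc.

```bash
cat > plan.py <<'E'
import sys; from st import *
def tgt(th,c=8,g=21):
    f=1.08-.8*th;y=np.array([-np.cos(f),-np.sin(f)]);z=np.array([np.sin(f),-np.cos(f)])
    return np.array([-172*np.cos(th),172*np.sin(th)])-g*y-c*z,f,y,z
def plan(ths):
    o=W.get_obs();X=o['position']-H;R=Rn.from_quat(o['ee_rot']).as_matrix();P=1e3*np.array([X@n,X[2]]);f=np.arctan2(R[:,2]@n,-R[2,2])
    # estimate theta at which edge on pad
    for th in ths:
        T,ft,_,_=tgt(th);y=np.array([-np.cos(f),-np.sin(f)]);z=np.array([np.sin(f),-np.cos(f)])
        D=T-P;print('th %.3f wx %.3f dy %.2f dz %.2f'%(th,ft-f,D@y,D@z));P,f=T,ft
# implied theta: E=(-172c,172s) on pad
def imp():
    o=W.get_obs();X=o['position']-H;R=Rn.from_quat(o['ee_rot']).as_matrix();P=1e3*np.array([X@n,X[2]]);g=o['grip_width']*85/2
    f=np.arctan2(R[:,2]@n,-R[2,2]);y=np.array([-np.cos(f),-np.sin(f)]);z=np.array([np.sin(f),-np.cos(f)])
    from scipy.optimize import brentq
    F=lambda th:(np.array([-172*np.cos(th),172*np.sin(th)])-P)@y-g
    th=brentq(F,-.3,1.5);E=np.array([-172*np.cos(th),172*np.sin(th)]);print('implied theta %.3f contact c %.1f tilt %.3f'%(th,(E-P)@z,f))
imp();plan([float(x) for x in sys.argv[1:]]);st()
E
python3 plan.py 1.0 .97 .94 .91 .88 .85 .82 .79 .76
```

```text
implied theta 1.031 contact c 6.8 tilt 0.262
th 1.000 wx 0.018 dy 5.36 dz -0.05
th 0.970 wx 0.024 dy 5.12 dz 1.05
th 0.940 wx 0.024 dy 5.11 dz 1.08
th 0.910 wx 0.024 dy 5.10 dz 1.11
th 0.880 wx 0.024 dy 5.09 dz 1.14
th 0.850 wx 0.024 dy 5.08 dz 1.17
th 0.820 wx 0.024 dy 5.07 dz 1.20
th 0.790 wx 0.024 dy 5.06 dz 1.23
th 0.760 wx 0.024 dy 5.05 dz 1.26
t 9.70 along -0.1 n -69.8 z 159.6 (mm rel hinge) r 174.1 ang 1.159 tilt 0.262 yawerr -0.007 q [-0.3154  1.2533 -1.5168] [-0.4094 -1.6236 -1.0189] grip 0.497
   front 0 r 178.5 ang 1.041   front 18 r 161.3 ang 1.012   back 0 r 172.3 ang 1.280   back 18 r 154.3 ang 1.277
```

```bash
python3 -m creep '[[0.02,0,0,0,4,0.5,128],[0.024,0,0,0,5,1,128],[0.024,0,0,0,5,1,128],[0.024,0,0,0,5,1.1,128],[0.024,0,0,0,5,1.1,128],[0.024,0,0,0,5,1.1,128],[0.024,0,0,0,5,1.2,128],[0.024,0,0,0,5,1.2,128]]'; python3 snap.py w10; python3 plan.py .75 .72
```

```text
clock: 10.5
position: [0.5075, -0.0292, 0.2242]
ee_rot: [0.973, -0.066, 0.015, -0.222]
ft_force: [-0.2, -0.1, -0.6]
grip_width: 0.496
t 10.55 along -0.4 n -103.9 z 138.5 (mm rel hinge) r 173.1 ang 0.927 tilt 0.450 yawerr -0.007 q [-0.5484  1.2836 -1.2273] [-0.1204 -1.7978 -1.6731] grip 0.499
   front 0 r 178.4 ang 0.810   front 18 r 161.3 ang 0.776   back 0 r 170.3 ang 1.050   back 18 r 152.3 ang 1.041
implied theta 0.798 contact c 6.7 tilt 0.450
th 0.750 wx 0.030 dy 8.28 dz 0.92
th 0.720 wx 0.024 dy 5.03 dz 1.30
t 10.55 along -0.4 n -103.9 z 138.5 (mm rel hinge) r 173.1 ang 0.927 tilt 0.450 yawerr -0.007 q [-0.5484  1.2836 -1.2273] [-0.1204 -1.7978 -1.6731] grip 0.499
   front 0 r 178.4 ang 0.810   front 18 r 161.3 ang 0.776   back 0 r 170.3 ang 1.050   back 18 r 152.3 ang 1.041
```

View pics/w10.png

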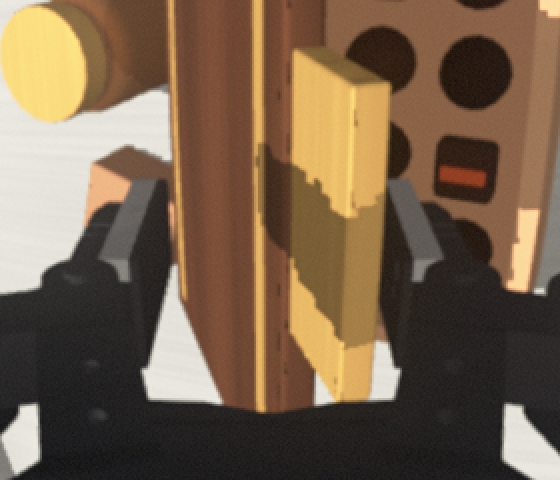

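The lid is riding on the front pad and the back pad is well clear (tab at 290–390). I'll keep lowering.

```bash
python3 -m creep '[[0.024,0,0,0,5,1.1,128],[0.024,0,0,0,5,1.1,128],[0.024,0,0,0,5,1.2,128],[0.024,0,0,0,5,1.2,128],[0.024,0,0,0,5,1.3,128],[0.024,0,0,0,5,1.3,128],[0.024,0,0,0,5,1.3,128],[0.024,0,0,0,5,1.3,128]]'; python3 plan.py .53 .5
```

```text
clock: 11.35
position: [0.5036, -0.058, 0.1956]
ee_rot: [0.947, -0.064, 0.022, -0.314]
ft_force: [-0.1, -0.6, -0.3]
grip_width: 0.499
implied theta 0.570 contact c 6.4 tilt 0.641
th 0.530 wx 0.015 dy 6.68 dz 0.62
th 0.500 wx 0.024 dy 4.95 dz 1.51
t 11.35 along -0.2 n -131.7 z 110.6 (mm rel hinge) r 171.9 ang 0.699 tilt 0.641 yawerr -0.005 q [-0.7726  1.3775 -0.9486] [-0.1023 -0.6486 -0.3228] grip 0.499
   front 0 r 178.0 ang 0.582   front 18 r 161.2 ang 0.544   back 0 r 168.4 ang 0.822   back 18 r 150.5 ang 0.809
```

```bash
python3 -m creep '[[0.022,0,0,0,5,1.2,128],[0.022,0,0,0,5,1.2,128],[0.022,0,0,0,5,1.3,128],[0.022,0,0,0,5,1.3,128],[0.022,0,0,0,5,1.4,128],[0.022,0,0,0,5,1.4,128],[0.022,0,0,0,5,1.4,128]]'; python3 plan.py .34 .31 .28 .25 .22;python3 snap.py w11
```

```text
clock: 12.05
position: [0.5007, -0.0784, 0.1656]
ee_rot: [0.92, -0.063, 0.026, -0.387]
ft_force: [1.1, 0.3, 0.0]
grip_width: 0.496
implied theta 0.356 contact c 8.1 tilt 0.796
th 0.340 wx 0.012 dy 2.62 dz 0.91
th 0.310 wx 0.024 dy 4.87 dz 1.69
th 0.280 wx 0.024 dy 4.86 dz 1.71
th 0.250 wx 0.024 dy 4.84 dz 1.74
th 0.220 wx 0.024 dy 4.83 dz 1.77
t 12.05 along -0.4 n -152.2 z 80.6 (mm rel hinge) r 172.3 ang 0.487 tilt 0.796 yawerr -0.005 q [-0.9223  1.481  -0.7521] [1.069  0.3388 0.0337] grip 0.496
   front 0 r 179.4 ang 0.374   front 18 r 163.0 ang 0.331   back 0 r 167.5 ang 0.608   back 18 r 149.8 ang 0.588
t 12.10 along -0.9 n -152.9 z 79.5 (mm rel hinge) r 172.3 ang 0.480 tilt 0.797 yawerr -0.006 q [-0.923   1.4814 -0.7507] [-0.5727 -0.9623 -1.3495] grip 0.497
   front 0 r 179.6 ang 0.367   front 18 r 163.2 ang 0.323   back 0 r 167.4 ang 0.601   back 18 r 149.7 ang 0.580
```

View pics/w11.png

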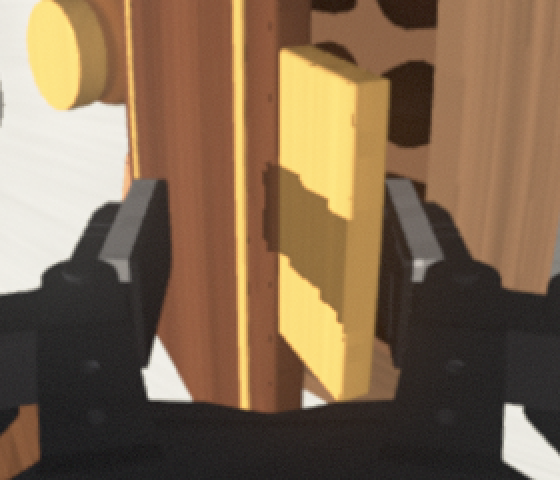

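```bash
python3 -m creep '[[0.02,0,0,0,4.3,1.4,128],[0.02,0,0,0,4.3,1.4,128],[0.02,0,0,0,4.3,1.5,128],[0.02,0,0,0,4.3,1.5,128],[0.02,0,0,0,4,1.5,128],[0.02,0,0,0,4,1.5,128]]'; python3 plan.py .17 .15 .13 .11 .09
```

```text
clock: 12.7
position: [0.4994, -0.0884, 0.141]
ee_rot: [0.895, -0.061, 0.03, -0.441]
ft_force: [-0.0, -1.0, -0.1]
grip_width: 0.5
implied theta 0.199 contact c 8.4 tilt 0.916
th 0.170 wx 0.028 dy 4.96 dz 2.10
th 0.150 wx 0.016 dy 3.20 dz 1.21
th 0.130 wx 0.016 dy 3.20 dz 1.23
th 0.110 wx 0.016 dy 3.19 dz 1.24
th 0.090 wx 0.016 dy 3.18 dz 1.25
t 12.70 along -0.4 n -162.3 z 56.0 (mm rel hinge) r 171.7 ang 0.332 tilt 0.916 yawerr -0.005 q [-1.0137  1.5617 -0.6315] [-0.0114 -0.969  -0.0575] grip 0.500
   front 0 r 179.6 ang 0.220   front 18 r 163.4 ang 0.173   back 0 r 166.2 ang 0.454   back 18 r 148.6 ang 0.429
```

```bash
python3 -m creep '[[0.016,0,0,0,3,1.2,128],[0.016,0,0,0,3,1.2,128],[0.016,0,0,0,2.5,1,128],[0.016,0,0,0,2.5,1,128],[0.016,0,0,0,2,0.8,128],[0.012,0,0,0,2,0.8,128]]'; python3 plan.py .09 .08 .07 .06 .05;python3 -c "
from h import *
p,_=W.camera('wrist');s,_=W.camera('side');c,_=W.camera('scene');o=W.get_obs();np.savez('pics/pose12.npz',p=o['position'],q=o['ee_rot'])
cv2.imwrite('pics/w12.png',p);cv2.imwrite('pics/sc12.png',np.hstack([cv2.resize(s[180:290,280:400],None,fx=3.2,fy=3.2,interpolation=2),cv2.resize(c[170:280,230:350],None,fx=3.2,fy=3.2,interpolation=2)]))"
```

```text
clock: 13.3
position: [0.4989, -0.0922, 0.1255]
ee_rot: [0.874, -0.059, 0.033, -0.481]
ft_force: [0.1, -1.0, -0.6]
grip_width: 0.498
implied theta 0.108 contact c 7.6 tilt 1.007
th 0.090 wx 0.001 dy 2.91 dz 0.99
th 0.080 wx 0.008 dy 1.59 dz 0.62
th 0.070 wx 0.008 dy 1.59 dz 0.63
th 0.060 wx 0.008 dy 1.59 dz 0.63
th 0.050 wx 0.008 dy 1.59 dz 0.63
t 13.30 along -0.4 n -166.1 z 40.5 (mm rel hinge) r 171.0 ang 0.239 tilt 1.007 yawerr -0.005 q [-1.0692  1.6226 -0.5613] [ 0.1269 -1.0377 -0.5761] grip 0.498
   front 0 r 178.9 ang 0.127   front 18 r 162.7 ang 0.080   back 0 r 165.5 ang 0.360   back 18 r 147.9 ang 0.336
```

View pics/w12.png

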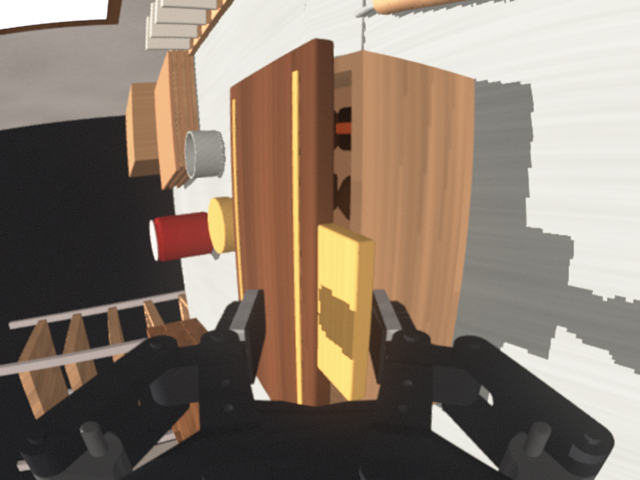

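View pics/sc12.png

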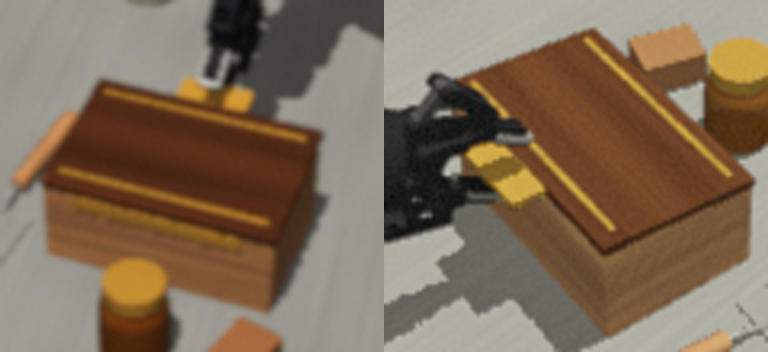

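The wrist view shows a gap of roughly 15 mm left between the lid and the front wall (columns 333–350). I'm continuing slower.

```bash
python3 -m creep '[[0.006,0,0,0,1.7,0.6,128],[0.006,0,0,0,1.7,0.6,128],[0.006,0,0,0,1.6,0.6,128],[0.006,0,0,0,1.6,0.6,128],[0.006,0,0,0,1.5,0.6,128],[0.006,0,0,0,1.5,0.5,128],[0.006,0,0,0,1.4,0.5,128],[0.006,0,0,0,1.4,0.5,128]]'; python3 plan.py .02 .01 0;python3 -c "
from h import *
p,_=W.camera('wrist');cv2.imwrite('pics/w13.png',p)"
```

```text
clock: 14.25
position: [0.4985, -0.0946, 0.1126]
ee_rot: [0.862, -0.059, 0.034, -0.502]
ft_force: [1.1, -0.4, -0.5]
grip_width: 0.498
implied theta 0.030 contact c 8.2 tilt 1.055
th 0.020 wx 0.009 dy 1.75 dz 0.83
th 0.010 wx 0.008 dy 1.58 dz 0.64
th 0.000 wx 0.008 dy 1.58 dz 0.65
t 14.25 along -0.5 n -168.6 z 27.6 (mm rel hinge) r 170.9 ang 0.162 tilt 1.055 yawerr -0.005 q [-1.0961  1.6511 -0.5213] [ 1.0783 -0.4044 -0.5379] grip 0.498
   front 0 r 179.3 ang 0.051   front 18 r 163.4 ang 0.002   back 0 r 164.7 ang 0.283   back 18 r 147.3 ang 0.255
```

View pics/w13.png

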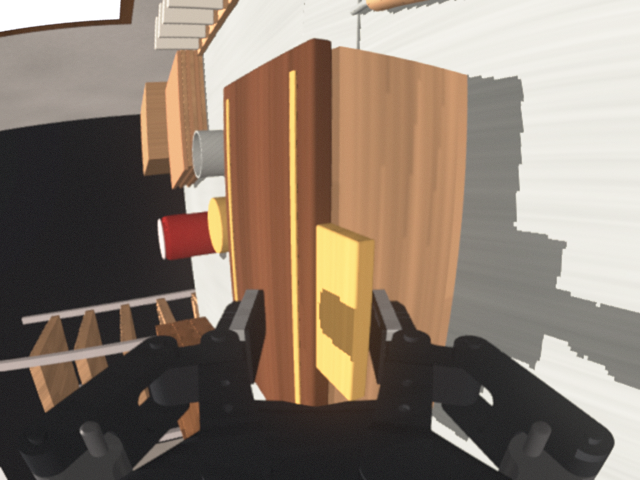

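Only a hairline gap remains at column 331, and the tab still touches the front pad at about 373. This is the last bit, and it should leave the pad separated from the tab.

```bash
python3 -m creep '[[0,0,0,0,1,0.2,128],[0,0,0,0,1,0.2,128],[0,0,0,0,1,0.2,128],[0,0,0,0,1,0.2,128],[0,0,0,0,1,0,128],[0,0,0,0,1,0,128],[0,0,0,0,1,0,128],[0,0,0,0,1,0,128]]'; python3 plan.py 0;python3 -c "
from h import *
p,_=W.camera('wrist');cv2.imwrite('pics/w14.png',p)"
```

```text
clock: 15.1
position: [0.4981, -0.0979, 0.1054]
ee_rot: [0.862, -0.059, 0.034, -0.502]
ft_force: [-1.0, 0.8, -0.3]
grip_width: 0.499
implied theta -0.023 contact c 12.0 tilt 1.054
th 0.000 wx 0.026 dy -3.05 dz 1.47
t 15.10 along -0.5 n -171.9 z 20.4 (mm rel hinge) r 173.1 ang 0.118 tilt 1.054 yawerr -0.005 q [-1.0975  1.6493 -0.5089] [-0.9934  0.7806 -0.3204] grip 0.499
   front 0 r 182.4 ang 0.011   front 18 r 166.9 ang -0.042   back 0 r 166.1 ang 0.236   back 18 r 148.9 ang 0.202
```

View pics/w14.png

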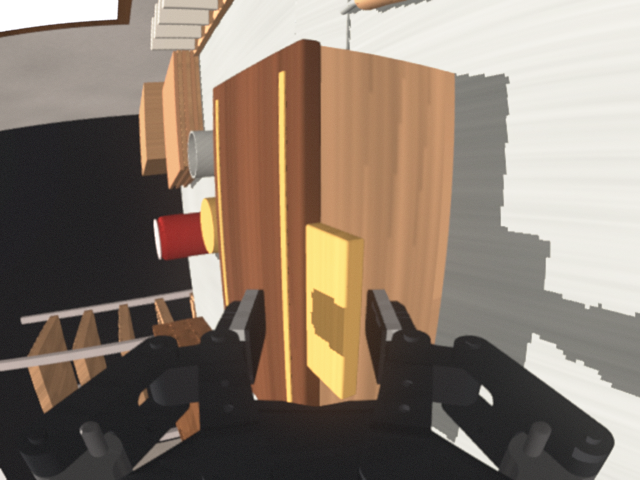

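The pad has come away from the tab (gap at columns 361–370) while the lid stayed put, so it is resting on the case. I'll back the hand out along the fingers.

```bash
python3 -m creep '[[0,0,0,0,2,0,128],[0,0,0,0,2,-4,128],[0,0,0,0,1,-12,128],[0,0,0,0,0,-20,128],[0,0,0,0,0,-30,128],[0,0,0,0,-5,-35,128],[0,0,0,0,-25,-25,128],[0,0,0,0,-30,0,128]]'; python3 st.py;python3 -c "
from h import *
p,_=W.camera('wrist');s,_=W.camera('side');c,_=W.camera('scene');o=W.get_obs();np.savez('pics/pose15.npz',p=o['position'],q=o['ee_rot'])
cv2.imwrite('pics/w15.png',p);cv2.imwrite('pics/side15.png',s);cv2.imwrite('pics/scene15.png',c)
cv2.imwrite('pics/sc15.png',np.hstack([cv2.resize(s[190:310,270:400],None,fx=3,fy=3,interpolation=2),cv2.resize(c[160:280,230:360],None,fx=3,fy=3,interpolation=2)]))"
```

```text
clock: 15.95
position: [0.486, -0.184, 0.217]
ee_rot: [0.863, -0.061, 0.035, -0.5]
ft_force: [-0.4, 0.8, 0.3]
grip_width: 0.499
t 15.95 along -1.2 n -258.9 z 132.0 (mm rel hinge) r 290.6 ang 0.472 tilt 1.051 yawerr -0.011 q [-1.012   1.8616 -0.6243] [-0.4469  0.8071  0.2797] grip 0.499
   front 0 r 292.4 ang 0.399   front 18 r 274.5 ang 0.391   back 0 r 290.3 ang 0.545   back 18 r 272.3 ang 0.546
```

View pics/sc15.png

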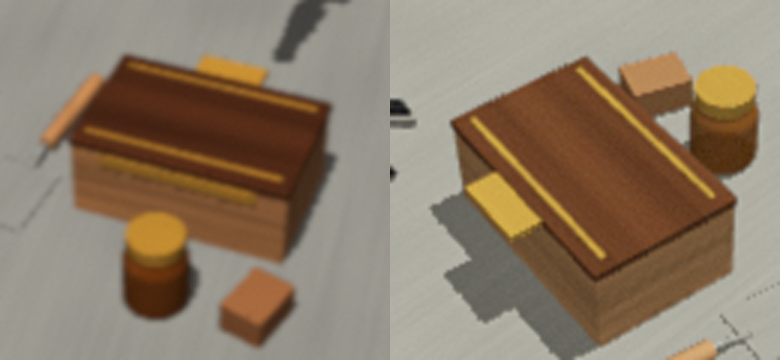

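View pics/w15.png

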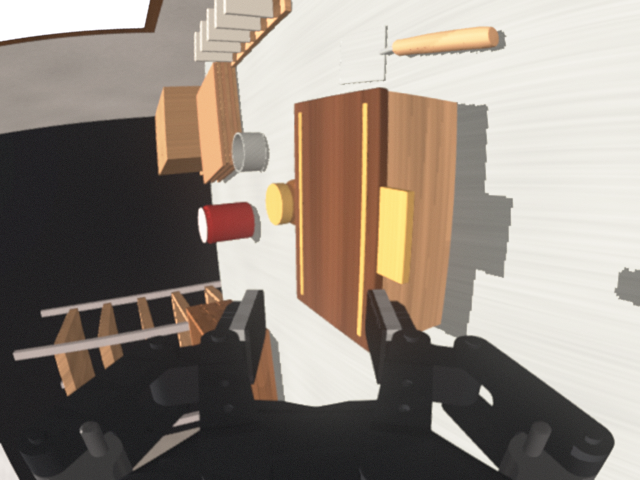

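View pics/scene15.png

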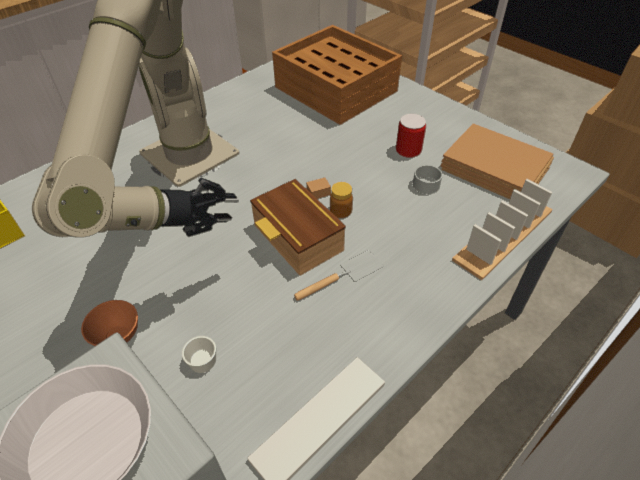

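The lid sits flush all round in all three views. The hand is clear and the bystanders are where they were. I'll make one numeric check of the lid plane from depth, with a short settle before it.

```bash
python3 -m creep '[[0,0,0,0,-10,-10,128],[0,0,0,0,0,0,128],[0,0,0,0,0,0,128]]'
python3 - <<'E'
from h import *; from st import H,d,n
for nm in('scene','side'):
    p,z=W.camera(nm);m=W.camera_model(nm);K=m['camera_matrix'];R=np.array(m['R']);t=np.array(m['t'])
    v,u=np.mgrid[0:480,0:640];P=np.stack([(u-K[0,2])/K[0,0]*z,(v-K[1,2])/K[1,1]*z,z],-1);X=(P-t)@R-H
    A=X@n;B=X@d;k=(z>0)&(A>-.13)&(A<-.01)&(abs(B)<.1)&(abs(X[...,2])<.08)
    c=np.polyfit(-A[k],X[...,2][k],1);print(nm,k.sum(),'slope(theta) %.4f height at hinge %.4f'%tuple(c),'resid',np.std(X[...,2][k]-np.polyval(c,-A[k])))
a=cv2.imread('pics/side0.png').astype(int);b=cv2.imread('pics/side15.png').astype(int)
D=cv2.absdiff(a.astype(np.uint8),b.astype(np.uint8)).max(-1)
for nme,(x0,y0,x1,y1) in dict(jar=(308,260,336,296),box=(342,280,370,304),ring=(240,332,276,368),tin=(282,358,326,416)).items(): print(nme,D[y0:y1,x0:x1].mean())
E
```

```text
clock: 16.4
position: [0.4863, -0.1837, 0.2289]
ee_rot: [0.862, -0.059, 0.034, -0.502]
ft_force: [-0.7, 0.3, -0.6]
grip_width: 0.496
scene 2640 slope(theta) -0.0012 height at hinge 0.0101 resid 0.0017580636992312116
side 1789 slope(theta) 0.0011 height at hinge 0.0092 resid 0.0019800104499207824
jar 2.7192460317460316
box 3.017857142857143
ring 2.837962962962963
tin 3.0779780564263324
```

```bash
python3 -c "
from workcell import *
print(hand_in())"
```

```text
the job is handed in; nothing more can be done
None
```

The lid is shut and the job is handed in, at about 16.5 s on the robot clock. `hand_in()` returned no verdict.

**What I did:** I held the half-open gripper around the brass tab with a gap of about 40 mm. The back finger pushed the lid slowly from about 1.52 rad to about 1.28 rad, where it left the finger and fell forward by itself. The front finger was already moving ahead of it and caught it at about 1.03 rad. I lowered it on that finger at about 0.3 rad/s or less, and under 0.1 rad/s at the end. I then lowered the finger until it came away from the tab and backed the hand out. The two fingers were never on the lid at the same time.

**Last checks:**
- **Lid:** depth-plane fits give a lid angle of -0.001 rad in the scene view and +0.001 rad in the side view. The outer face is 9–10 mm above the hinge line, as expected for a shut lid.
- **Bystanders:** the jar, gift box, ring and tin show only noise between the first side picture and the one taken after the hand withdrew. I checked the spatula, bowl and ramekin only by eye, and they look unmoved.
- **Forces:** readings printed after each move stayed within about 2.5 N, including 1–2 N of sensor noise. They are too coarse to confirm contact, so I judged the catch and the shutting from the pictures and geometry.

**Disagreement:** my first corner readings from the scene camera put the hinge line about 8 mm away from where the wrist and side cameras put it. I used the wrist and side values, and the later views agreed with them.

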